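# Close the drying drawer and wind the timer

## Task

The drying box is loaded: push its open drawer fully home until it clicks in, and then wind the brass key on top clockwise, turn by turn, until the gauge pointer stands well inside the green band. The red guard over the back of the key lets you turn only part of the way at a time. Leave the castings, mug, jar, brush and mould around the box where they are.

Things in the scene. Friction and masses are not known exactly. Their poses are not given: they have to be found in the camera images.
- dryer: blue drying box fixed to the table: 260 mm deep (its x), 200 mm wide (y), 105 mm high; origin under its centre, on the table. Its drawer front faces its -x. The winding key, the gauge dial and the red guard stand on its top
- guard (a point): centre of the underside of the red fixed guard plate, 178 mm above the table, over the rear (+x) part of the key's circle. The plate spans 38 mm along the box's x, 100 mm along y, 6 mm thick, on two thin posts 13 mm farther back, 44 mm to either side. The key's wings pass 5 mm beneath it; fingers cannot
- gauge (a point): centre of the white spring gauge, 72 mm across, lying flat on the box's top in front of the key. Its red pointer turns 0.75 rad clockwise per rad of key; its green band stands for 5.75 to 6.2 rad of key
- drawer (a joint): how far the wooden drawer stands out of the box along the box's -x, in m: 0 = fully home, 0.12 = farthest out. A roller catch resists slightly over the last 13 mm and pulls the drawer home in the last 5 mm
- drawer_handle (a point): middle of the drawer's steel bar handle: 110 mm long along the box's y, about 10 mm thick, 35 mm in front of the wooden drawer front, 60 mm above the table. The wooden front is 196 mm wide and reaches from 6 to 98 mm above the table
- key_axis (a point): fixed point on the key's upright axis (box x = 10 mm, y = 0), 157 mm above the table, at mid-height of the wings
- key (a joint): winding angle in rad: 0 = run down, 6.2 = fully wound against its stop; grows clockwise seen from above. A spring resists (up to 0.27 N m in all) and a brake holds the key wherever it is left. At 0 the red end points along the box's -x
- key_red_end (a point): point in the red end of the key, 50 mm from its axis, 157 mm above the table. The key is a straight brass bar of two equal wings: 120 mm long in all, 14 mm thick, from 141 to 173 mm above the table; beneath it only an 18 mm shaft and a bearing 44 mm across, up to 117 mm above the table
- mug: blue mug, 80 mm across, 105 mm tall, handle towards its +y; bystander; origin at the centre of its underside
- creamer_a: white porcelain bird-shaped casting, about 95 x 55 x 57 mm, long along its x; bystander; origin at the centre of its underside
- creamer_b: white porcelain bird-shaped casting, as creamer_a; bystander; origin at the centre of its underside
- glaze_jar: amber glaze jar with black cap, 70 mm across, 100 mm tall; bystander; origin at the centre of its underside
- brush: brush 180 mm long lying along its x; bystander; origin at the centre of its underside
- mould: closed two-part plaster mould, 120 x 80 x 91 mm; bystander; origin at the centre of its underside

How it is judged:
By the outcome, as a careful person would: the job done as asked, in the order asked, and still so for the second after the job is handed in, with the robot touching nothing.
It also fails if it takes over 54 s, if anything falls off the work surface, if the arm or the gripper's body presses on something with over 40 N, if the wrist force passes 120 N, or if a joint passes its speed limit or range.

## Robot

A 7-joint arm with a two-finger parallel gripper is mounted at the origin on the work surface. World frame = base frame: x ahead of the robot, y to its left, z up, the work surface at z = 0. Lengths are in m, angles in rad, forces in N, time in s.
With the tool pointing down it reaches from about 0.4 to 0.85 m from the base axis. Payload 10.4 kg.
Tool frame: the origin (TCP) lies midway between the tips of the shut fingers; the grasp point (between the pads) lies r.grip_point_offset behind it (r.grip_point_offset is the distance from the TCP to the grasp point, in m); z points along the fingers, y is the line along which they close (so a half turn about z gives the same grasp; the last joint's range is limited). The gripper opens to 87 mm and grips with 3 to 60 N. Pads are 19 mm wide; open, the fingers measure 117 mm over their backs; the gripper's body (75 mm by 190 mm) begins 51 mm behind the grasp point.
Start: joints at [1.248, 0.332, -0.065, 1.46, 0.022, 1.35, -0.088], TCP at [0.185, -0.597, 0.223] pointing down, gripper open.
Joint ranges: [-2.6, 2.6], [-0.5, 2.12], [-1.47, 1.34], [0.16, 2.42], [-1.27, 4.41], [0.06, 2.06], [-2.6, 2.6]. Speed limits (rad/s): [2.22, 2.22, 2.79, 2.79, 3.14, 3.14, 3.14].

## Interface

Orientations are given as a unit quaternion [x, y, z, w].
In Python, from bench import r gives the robot as it stands.
- The arm moves only by the tool play_rows, never from a script. Its arguments are lists of equal length, an entry for each row: "claw": the closure, from 0 (fully open) to 1 (shut); "delta_pos": the shift along the tool's x, y, z scaled (see below), a list of three; "delta_rot": the turn, a rotation vector about the tool's x, y, z scaled (see below), a list of three. A call has 1 to 8 rows; each row shifts and turns the commanded pose from where the row before left it, along the tool's axes as they then stand; what a row does not reach is not made up. The controller multiplies each number of a shift by 200 mm and each number of a turn by pi rad. A row lasts 1/10 s, in which the tool goes at most 50 mm and 8.59 degrees, less where a joint would pass 70% of its speed; a pose out of reach is approached as far as the arm can. A call with a number of a shift or a turn outside -1 to 1 is refused whole. A call with a gripper value outside its range is refused whole. The fingers move at their own pace and stop on an object; "squeeze" is the grip in N (left out, the last holds). Time passes only in rows, so rows that do not move let the fingers close. It gives the time, the measured TCP pose, the force, the opening and the grip force at its end, in the units of the state.
- r.read_state(): the state, without advancing time (a new reading comes with each control period).
- r.camera(name): name is "scene" or "top" or "wrist"; returns a dict with "pixels" (384x512x3 uint8, red, green, blue), "camera_matrix" (3x3 intrinsics, pixels), "cam_to_world" (4x4, takes a point from camera to world coordinates); the wrist camera has in their place "hand_eye" (4x4, takes a point from camera to tool coordinates, whose origin is the TCP and whose axes are the flange's). Camera axes: x right, y up, looking along -z (the intrinsics and any distortion apply to the point x, -y, -z); pixel columns grow to the right and rows downward; lengths in m; the calibration is good to about 2 mm. A picture is of the moment at which its call begins: read the wrist's pose just before it. There is no depth.
- r.close_job(): hands the job in; it is judged then, once.
The state is a dict: "time": time; "joint_positions": joint angles; "joint_vel": joint speeds; "joint_torque": joint torques, N m; "ee_pos": TCP position; "eef_rot": TCP orientation; "ft_force": force on the tool from outside, world axes, zero at the start; "torque": the same for the moment, N m; "width": finger opening in m; "grip_force": force on a finger pad.
Only numpy, scipy, OpenCV 4.12 (cv2) and the standard library are available. Lean on these libraries where they do the work, as an engineer would, in place of code of your own. Each camera call takes 0.05 s, during which the arm holds its last target. There are 200 camera calls.

## Working session

There is one attempt and no reset: what is moved stays moved. The work goes in short steps, Python scripts to look and compute and a tool call to move; the robot and the scene stay as the last step left them, time stands still between calls to the robot, and variables do not carry over. Pictures are saved under pics/ and viewed, at most 10 in all, crops included, and the job is handed in when it is done.

Besides the shell and the picture viewer there is one more tool, called after "Request:" as name(argument=value, ...) on one line, values as JSON. play_rows: Moves the arm, as the interface text tells. Shifts and turns lie within -1 to 1; 1 stands for 200 mm of shift or pi rad of turn. Its arguments: {"type":"object","properties":{"claw":{"type":"array"},"delta_pos":{"type":"array"},"delta_rot":{"type":"array"},"squeeze":{"type":"number"}},"required":["claw","delta_pos","delta_rot"]}

```bash
mkdir -p pics
cat > h.py <<'E'
import numpy as np, cv2
from bench import r
from scipy.spatial.transform import Rotation as R
def snap(n,f):
    c=r.camera(n); cv2.imwrite('pics/'+f,c['pixels'][:,:,::-1]); return c
def ray(c,u,v):
    K=np.array(c['camera_matrix']);T=np.array(c['cam_to_world'])
    d=np.linalg.inv(K)@[u,v,1.]; d=T[:3,:3]@[d[0],-d[1],-d[2]]
    return T[:3,3],d
def at(c,u,v,z):
    o,d=ray(c,u,v); return o+d*(z-o[2])/d[2]
def proj(c,p):
    K=np.array(c['camera_matrix']);T=np.array(c['cam_to_world'])
    q=T[:3,:3].T@(np.array(p)-T[:3,3]); q=K@[q[0],-q[1],-q[2]]; return q[:2]/q[2]
E
python3 - <<'E'
from h import *
import pickle
a=snap('top','top0.png');b=snap('scene','scene0.png')
pickle.dump((a,b),open('c0.pkl','wb'))
s=r.read_state();print(s,r.grip_point_offset)
print(a['cam_to_world'],b['cam_to_world'],a.keys())
E
```

```text
{'time': 0.1, 'joint_positions': array([ 1.24841406,  0.33281029, -0.06473066,  1.46084517,  0.02160151,
        1.34991896, -0.0885275 ]), 'joint_vel': array([-1.14746336e-03,  5.61534926e-05, -5.69158720e-04, -1.10211608e-03,
       -2.75523531e-04, -1.77553109e-03, -1.29846623e-04]), 'joint_torque': array([ 2.27720178e-03, -6.24547720e+01,  2.50890164e-02, -3.90721965e+01,
       -6.15150807e-02,  3.65390384e-02,  4.53383473e-05]), 'ee_pos': array([ 0.18448039, -0.59678761,  0.22183839]), 'eef_rot': array([ 9.88785585e-01,  1.49340731e-01, -1.20686691e-04, -6.31614286e-04]), 'ft_force': array([ 0.0441063 ,  0.55139155, -0.1584427 ]), 'torque': array([ 0.04431284, -0.03114402, -0.01233036]), 'grip_force': 0.0, 'width': 0.0867588211806638} 0.0187
[[-0.00366246  0.99215786 -0.12493743  0.34116201]
 [-0.9998452  -0.00578337 -0.01661729  0.00752867]
 [-0.01720953  0.12485723  0.99202546  1.34830006]
 [ 0.          0.          0.          1.        ]] [[ 0.14169645 -0.53639623  0.8319863   1.42598954]
 [ 0.98980392  0.06445882 -0.12701679 -0.1174573 ]
 [ 0.01450247  0.84150112  0.54006068  0.7269065 ]
 [ 0.          0.          0.          1.        ]] dict_keys(['pixels', 'camera_matrix', 'cam_to_world'])
```

View pics/top0.png

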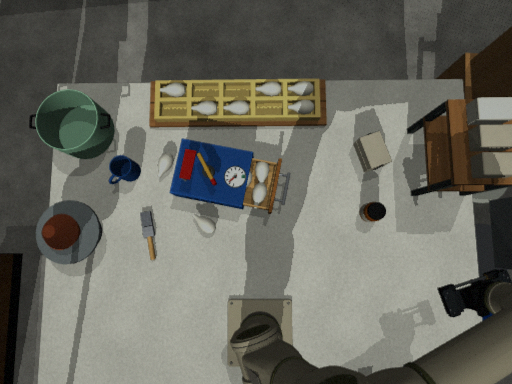

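View pics/scene0.png

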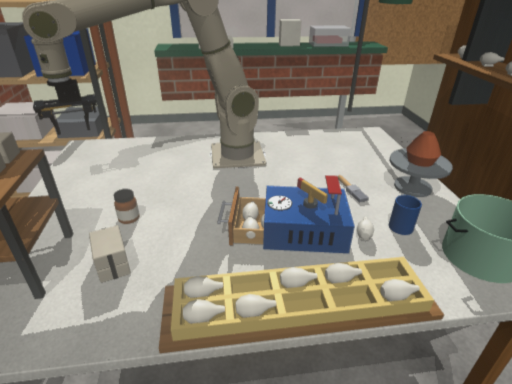

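The top view shows the box near (213,173), with the drawer out to the image right at (265,185). The gauge is at (235,177), the key runs from (199,153) to (211,183) with its red end low, and the guard is at (188,165). Next I'll measure these.

Run:
```python
from h import *
import pickle
a,b=pickle.load(open('c0.pkl','rb'))
im=a['pixels'];hsv=cv2.cvtColor(im,cv2.COLOR_RGB2HSV)
roi=np.zeros(im.shape[:2],np.uint8);roi[125:225,165:300]=255
H,S,V=[hsv[...,i].astype(int) for i in range(3)]
def big(m,n=1):
    m=(m&(roi>0)).astype(np.uint8); c,_=cv2.findContours(m,0,2); return sorted(c,key=cv2.contourArea)[::-1][:n]
blue=(H>100)&(H<125)&(S>130)&(V>60)
c=big(blue)[0]; box=cv2.boxPoints(cv2.minAreaRect(c)); print('blue',[(p,at(a,*p,.105)[:2].round(4)) for p in box])
red=((H<5)|(H>172))&(S>150)&(V>90)
for c in big(red,3):
    rr=cv2.minAreaRect(c);print('red',rr,at(a,*rr[0],.184)[:2],at(a,*rr[0],.165)[:2])
br=(H>=6)&(H<28)&(S>150)&(V>120)
for c in big(br,4): rr=cv2.minAreaRect(c);print('brass',rr,at(a,*rr[0],.173)[:2])
wh=(S<40)&(V>170)
for c in big(wh,4): rr=cv2.minEnclosingCircle(c);print('white',rr,at(a,*rr[0],.11)[:2])
big1=cv2.resize(im[130:220,165:295],None,fx=6,fy=6,interpolation=cv2.INTER_CUBIC)
cv2.imwrite('pics/crop0.png',big1[:,:,::-1])
```

```text
blue [(array([169.42305, 193.88463], dtype=float32), array([0.4884, 0.3128])), (array([180.69228, 137.53847], dtype=float32), array([0.6906, 0.2775])), (array([252.80766, 151.96153], dtype=float32), array([0.636 , 0.0204])), (array([241.53844, 208.3077 ], dtype=float32), array([0.4365, 0.0603]))]
red ((187.17648315429688, 163.70587158203125), (10.629592895507812, 29.285614013671875), 12.528807640075684) [0.57924662 0.23693419] [0.58313188 0.24067781]
red ((212.4000244140625, 181.3000030517578), (4.472135543823242, 3.130495071411133), 63.43495178222656) [0.51983027 0.15271605] [0.52274593 0.15508533]
red ((231.0, 179.0), (2.8284270763397217, 0.0), 135.0) [0.52708574 0.09157085] [0.5301198  0.09294232]
brass ((204.43109130859375, 166.03648376464844), (29.06102752685547, 2.807326316833496), 62.10273361206055) [0.57317168 0.18121832]
brass ((272.5, 199.0), (2.0, 1.0), 90.0) [ 0.46145158 -0.04436784]
brass ((274.0, 193.0), (0.0, 0.0), 0.0) [ 0.48127873 -0.04952561]
brass ((273.0, 196.0), (0.0, 0.0), 0.0) [ 0.4713597  -0.04612254]
white ((234.53846740722656, 176.53846740722656), 9.246872901916504) [0.54753295 0.08455615]
white ((261.0, 173.0), 8.062357902526855) [ 0.5594593  -0.00801053]
white ((258.0, 194.5), 6.800835609436035) [0.48386492 0.00294427]
white ((202.5, 222.0), 4.924529075622559) [0.38955494 0.19475618]
```

View pics/crop0.png

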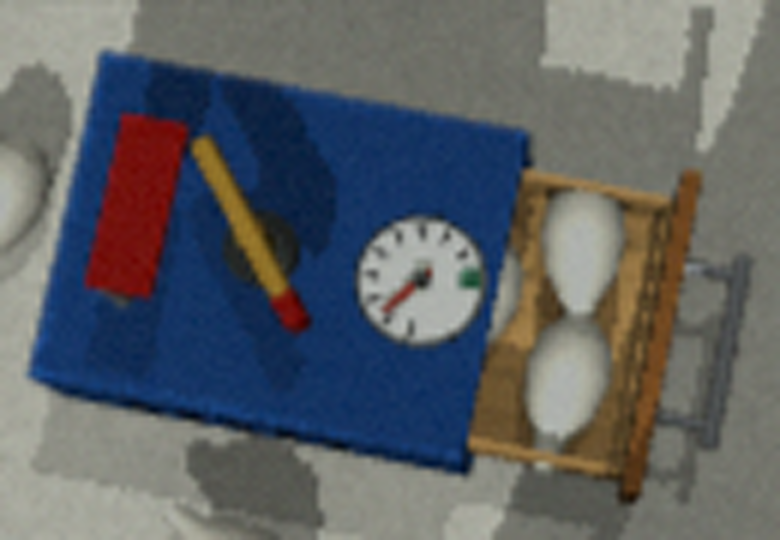

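Run:
```python
from h import *
import pickle
a,b=pickle.load(open('c0.pkl','rb'))
p=lambda u,v,z:at(a,165+(u+.5)/6-.5,130+(v+.5)/6-.5,z)
TL,TR,BL=p(103,52,.105),p(528,133,.105),p(37,373,.105)
BR=p(470,455,.105)
K1,K2=p(201,143,.173),p(300,326,.173); G=p(421,281,.108); H1,H2=p(740,262,.065),p(709,443,.065)
gd=[p(*q,.184) for q in [(120,113),(188,122),(152,298),(86,285)]]
for n,v in dict(TL=TL,TR=TR,BL=BL,BR=BR,K1=K1,K2=K2,KC=(K1+K2)/2,G=G,H1=H1,H2=H2,H=(H1+H2)/2,guard=sum(gd)/4).items(): print(n,v.round(4))
ang=lambda v:np.degrees(np.arctan2(v[1],v[0]))
print('x axis',ang(TL-TR),ang(BL-BR),'via y',ang(TL-BL)-90,ang(H1-H2)-90,'guard-G',ang(sum(gd)/4-G),'K-G',ang((K1+K2)/2-G),'H->K',ang((K1+K2)/2-(H1+H2)/2))
print('sizes',np.linalg.norm(TL-TR),np.linalg.norm(TL-BL),np.linalg.norm(K1-K2),np.linalg.norm(H1-H2),'key ang',ang(K2-K1))
P0,P1=p(421,281,.109),p(385,312,.109);g=p(468,278,.109)
print('ptr',ang(P1-P0),'green',ang(g-P0))
```

```text
TL [0.688  0.2736 0.105 ]
TR [0.6368 0.0211 0.105 ]
BL [0.4959 0.3084 0.105 ]
BR [0.4466 0.0555 0.105 ]
K1 [0.6163 0.2031 0.173 ]
K2 [0.5127 0.1468 0.173 ]
KC [0.5645 0.1749 0.173 ]
G [0.5483 0.0839 0.108 ]
H1 [ 0.5658 -0.1059  0.065 ]
H2 [ 0.4564 -0.0856  0.065 ]
H [ 0.5111 -0.0958  0.065 ]
guard [0.5796 0.2364 0.184 ]
x axis 78.54304805663645 78.96835048193601 via y -100.24994290532864 -100.50434219807464 guard-G 78.38722796885884 K-G 79.88931549692474 H->K 78.84054967202921
sizes 0.2576224345992227 0.19521378566622988 0.1179385998243002 0.11127469559138094 key ang -151.47364294636233
ptr 130.90619872527006 green -86.67609934668646
```

The corners put the box centre at about (0.567,0.165) with its x axis at about 79°. The key axis is at about (0.567,0.175) and the key stands at about 0.9 rad, which the key bar and the pointer both give. The handle is at (0.511,-0.096).

```bash
cat >> h.py <<'E'
def plan(p,ydeg,n,turn=None):
    """rows from the measured pose to TCP p, pointing down, tool y at azimuth ydeg"""
    s=r.read_state(); R0=R.from_quat(s['eef_rot']); p0=np.array(s['ee_pos'])
    t=np.radians(ydeg); y=[np.cos(t),np.sin(t),0]; z=[0,0,-1]; x=np.cross(y,z)
    R1=R.from_matrix(np.array([x,y,z]).T); rv=(R0.inv()*R1).as_rotvec()
    print('from',p0.round(4),'rv deg',np.degrees(rv).round(1))
    dp=(np.array(p)-p0)/n; Rc=R0; P=[];Q=[]
    for i in range(n):
        P.append([round(float(v),3) for v in Rc.inv().apply(dp)/.2]); Q.append([round(float(v),3) for v in rv/n/np.pi]); Rc=Rc*R.from_rotvec(rv/n)
    print(P);print(Q[0])
E
python3 - <<'E'
from h import *
plan([.50,-.155,.20],-11.1,16)
E
```

```text
from [ 0.1845 -0.5968  0.2218] rv deg [ -0.1  -0.  -61.7]
[[0.135, -0.103, 0.007], [0.142, -0.093, 0.007], [0.148, -0.084, 0.007], [0.153, -0.074, 0.007], [0.157, -0.063, 0.007], [0.161, -0.052, 0.007], [0.165, -0.041, 0.007], [0.167, -0.03, 0.007], [0.169, -0.019, 0.007], [0.169, -0.008, 0.007], [0.17, 0.004, 0.007], [0.169, 0.015, 0.007], [0.168, 0.027, 0.007], [0.165, 0.038, 0.007], [0.162, 0.049, 0.007], [0.159, 0.06, 0.007]]
[-0.0, -0.0, -0.021]
```

Request:
play_rows(claw=[1, 1, 1, 1, 1, 1, 1, 1], delta_pos=[[0.135, -0.103, 0.007], [0.142, -0.093, 0.007], [0.148, -0.084, 0.007], [0.153, -0.074, 0.007], [0.157, -0.063, 0.007], [0.161, -0.052, 0.007], [0.165, -0.041, 0.007], [0.167, -0.03, 0.007]], delta_rot=[[0, 0, -0.0214], [0, 0, -0.0214], [0, 0, -0.0214], [0, 0, -0.0214], [0, 0, -0.0214], [0, 0, -0.0214], [0, 0, -0.0214], [0, 0, -0.0214]], squeeze=30)

```text
time: 0.9
ee_pos: [0.3432, -0.375, 0.211]
eef_rot: [0.913, 0.408, -0.0, -0.0]
ft_force: [0.8, -0.6, 0.3]
width: 0.0309
grip_force: 0.0
```

Request:
play_rows(claw=[1, 1, 1, 1, 1, 1, 1, 1], delta_pos=[[0.169, -0.019, 0.007], [0.169, -0.008, 0.007], [0.17, 0.004, 0.007], [0.169, 0.015, 0.007], [0.168, 0.027, 0.007], [0.165, 0.038, 0.007], [0.162, 0.049, 0.007], [0.159, 0.06, 0.007]], delta_rot=[[0, 0, -0.0214], [0, 0, -0.0214], [0, 0, -0.0214], [0, 0, -0.0214], [0, 0, -0.0214], [0, 0, -0.0214], [0, 0, -0.0214], [0, 0, -0.0214]])

```text
time: 1.7
ee_pos: [0.5013, -0.1545, 0.1999]
eef_rot: [0.772, 0.636, -0.0, -0.0]
ft_force: [0.8, 0.2, -0.8]
width: 0.0003
grip_force: 0.0
```

Request:
play_rows(claw=[1, 1], delta_pos=[[0, 0, 0], [0, 0, 0]], delta_rot=[[0, 0, 0], [0, 0, 0]])

```text
time: 1.9
ee_pos: [0.5009, -0.1552, 0.1997]
eef_rot: [0.772, 0.635, -0.0, -0.0]
ft_force: [-0.2, -1.0, -0.2]
width: 0.0003
grip_force: 0.0
```

Run:
```python
from h import *
print(r.read_state()['joint_positions'].round(3),r.read_state()['time'])
plan([.50,-.155,.042],-11.1,5)
```

```text
[ 0.722  0.169 -0.559  1.733  0.093  1.268 -0.053] 1.9
from [ 0.5009 -0.1552  0.1997] rv deg [-0. -0. -0.]
[[-0.0, -0.001, 0.158], [-0.0, -0.001, 0.158], [-0.0, -0.001, 0.158], [-0.0, -0.001, 0.158], [0.0, -0.001, 0.158]]
[-0.0, -0.0, -0.0]
```

Request:
play_rows(claw=[1, 1, 1, 1, 1, 1], delta_pos=[[0, 0, 0.158], [0, 0, 0.158], [0, 0, 0.158], [0, 0, 0.158], [0, 0, 0.158], [0, 0, 0]], delta_rot=[[0, 0, 0], [0, 0, 0], [0, 0, 0], [0, 0, 0], [0, 0, 0], [0, 0, 0]])

```text
time: 2.5
ee_pos: [0.4973, -0.1564, 0.0385]
eef_rot: [0.773, 0.634, -0.002, -0.003]
ft_force: [-1.1, 0.1, -0.2]
width: 0.0006
grip_force: 0.0
```

Request:
play_rows(claw=[1, 1, 1, 1, 1, 1, 1, 1], delta_pos=[[0.05, 0, 0], [0.05, 0, 0], [0.05, 0, 0], [0.05, 0, 0], [0.04, 0, 0], [0.04, 0, 0], [0.04, 0, 0], [0.04, 0, 0]], delta_rot=[[0, 0, 0], [0, 0, 0], [0, 0, 0], [0, 0, 0], [0, 0, 0], [0, 0, 0], [0, 0, 0], [0, 0, 0]])

```text
time: 3.3
ee_pos: [0.5151, -0.0846, 0.0422]
eef_rot: [0.773, 0.635, 0.0, 0.0]
ft_force: [1.1, -1.9, -0.0]
width: 0.0001
grip_force: 0.7
```

Request:
play_rows(claw=[1, 1, 1, 1, 1, 1], delta_pos=[[0.04, 0, 0], [0.04, 0, 0], [0.04, 0, 0], [0.04, 0, 0], [0.04, 0, 0], [0.04, 0, 0]], delta_rot=[[0, 0, 0], [0, 0, 0], [0, 0, 0], [0, 0, 0], [0, 0, 0], [0, 0, 0]])

```text
time: 3.9
ee_pos: [0.5243, -0.0374, 0.0421]
eef_rot: [0.773, 0.635, -0.0, 0.0]
ft_force: [0.7, -1.4, 0.1]
width: 0.0005
grip_force: 0.7
```

Request:
play_rows(claw=[1, 1, 1], delta_pos=[[0.03, 0, 0], [0.03, 0, 0], [0.02, 0, 0]], delta_rot=[[0, 0, 0], [0, 0, 0], [0, 0, 0]])

```text
time: 4.2
ee_pos: [0.5273, -0.0219, 0.0421]
eef_rot: [0.773, 0.635, -0.0, 0.0]
ft_force: [-0.8, -9.8, 0.4]
width: 0.0006
grip_force: 6.2
```

Request:
play_rows(claw=[1, 1, 1], delta_pos=[[0.015, 0, 0], [0.015, 0, 0], [0, 0, 0]], delta_rot=[[0, 0, 0], [0, 0, 0], [0, 0, 0]])

```text
time: 4.5
ee_pos: [0.5274, -0.0217, 0.042]
eef_rot: [0.774, 0.633, -0.003, 0.002]
ft_force: [-4.6, -17.9, 6.4]
width: 0.0007
grip_force: 9.7
```

Run:
```python
from h import *
a=snap('top','t1.png')
cv2.imwrite('pics/crop1.png',cv2.resize(a['pixels'][130:220,165:295],None,fx=6,fy=6,interpolation=cv2.INTER_CUBIC)[:,:,::-1])
```

```text
(no output)
```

View pics/crop1.png

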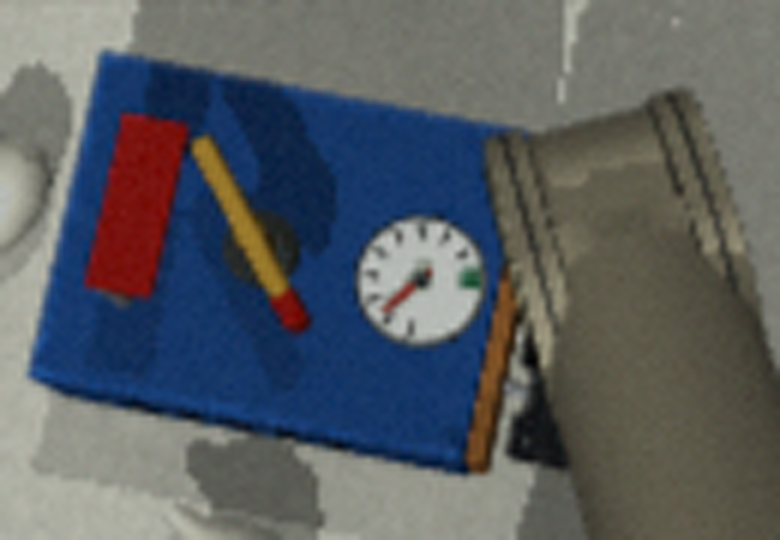

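The drawer's wooden front sits flush against the blue box edge (about (490,390) in the crop). The arm stopped while the force rose. I'll press a little more, then back off and look.

Request:
play_rows(claw=[1, 1], delta_pos=[[0.02, 0, 0], [0.02, 0, 0]], delta_rot=[[0, 0, 0], [0, 0, 0]])

```text
time: 4.75
ee_pos: [0.5275, -0.0211, 0.0418]
eef_rot: [0.776, 0.631, -0.007, 0.004]
ft_force: [-15.8, -50.1, 18.6]
width: 0.0003
grip_force: 26.9
```

Request:
play_rows(claw=[1, 1, 1, 1, 1, 1, 1], delta_pos=[[-0.08, 0, 0], [-0.1, 0, 0], [-0.1, 0, 0], [0, 0, -0.2], [0, 0, -0.24], [0, 0, -0.24], [0, 0, -0.2]], delta_rot=[[0, 0, 0], [0, 0, 0], [0, 0, 0], [0, 0, 0], [0, 0, 0], [0, 0, 0], [0, 0, 0]])

```text
time: 5.45
ee_pos: [0.5193, -0.0627, 0.2208]
eef_rot: [0.772, 0.635, 0.001, 0.0]
ft_force: [1.1, 0.0, -0.3]
width: 0.0005
grip_force: 0.0
```

Run:
```python
from h import *
s=r.read_state();a=snap('scene','s1.png');print(s['joint_positions'].round(3))
cv2.imwrite('pics/crop2.png',cv2.resize(a['pixels'][150:270,200:380],None,fx=4,fy=4,interpolation=cv2.INTER_CUBIC)[:,:,::-1])
```

```text
[ 0.595  0.156 -0.615  1.706  0.093  1.308 -0.233]
```

View pics/crop2.png

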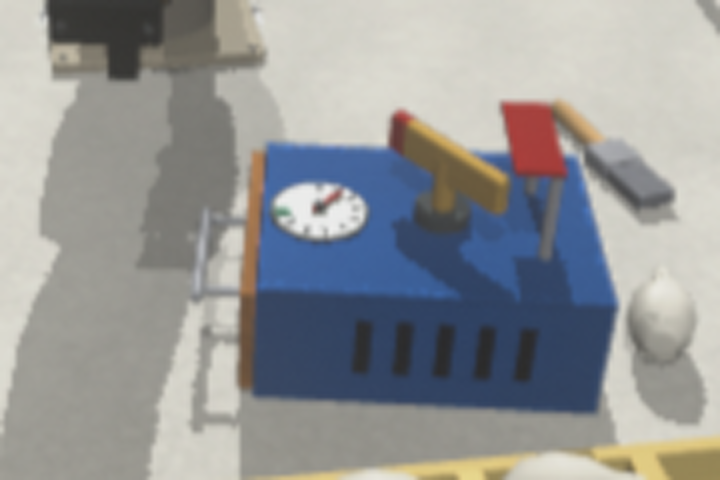

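The scene view shows the drawer fully home, with the wooden front flush at (250,270). The key's red end is at (400,128) and the guard at (535,135). Next is the key.

Run:
```python
from h import *
plan([.567,.1748,.215],118.5,18)
```

```text
from [ 0.5219 -0.0627  0.2271] rv deg [   0.3    0.6 -129.6]
[[0.067, -0.0, 0.003], [0.067, 0.008, 0.003], [0.065, 0.016, 0.003], [0.063, 0.024, 0.003], [0.059, 0.032, 0.003], [0.055, 0.039, 0.004], [0.049, 0.046, 0.004], [0.043, 0.051, 0.004], [0.036, 0.056, 0.004], [0.029, 0.061, 0.004], [0.021, 0.064, 0.004], [0.013, 0.066, 0.004], [0.005, 0.067, 0.004], [-0.004, 0.067, 0.004], [-0.012, 0.066, 0.003], [-0.02, 0.064, 0.003], [-0.028, 0.061, 0.003], [-0.036, 0.057, 0.003]]
[0.0, 0.0, -0.04]
```

Request:
play_rows(claw=[0.6, 0.6, 0.6, 0.6, 0.6, 0.6, 0.6, 0.6], delta_pos=[[0.067, 0, 0.003], [0.067, 0.008, 0.003], [0.065, 0.016, 0.003], [0.063, 0.024, 0.003], [0.059, 0.032, 0.003], [0.055, 0.039, 0.004], [0.049, 0.046, 0.004], [0.043, 0.051, 0.004]], delta_rot=[[0, 0, -0.04], [0, 0, -0.04], [0, 0, -0.04], [0, 0, -0.04], [0, 0, -0.04], [0, 0, -0.04], [0, 0, -0.04], [0, 0, -0.04]])

```text
time: 6.3
ee_pos: [0.5391, 0.0432, 0.2123]
eef_rot: [0.369, 0.93, 0.0, -0.0]
ft_force: [0.8, -0.0, 0.6]
width: 0.0347
grip_force: 0.0
```

Request:
play_rows(claw=[0.6, 0.6, 0.6, 0.6, 0.6, 0.6, 0.6, 0.6], delta_pos=[[0.036, 0.056, 0.004], [0.029, 0.061, 0.004], [0.021, 0.064, 0.004], [0.013, 0.066, 0.004], [0.005, 0.067, 0.004], [-0.004, 0.067, 0.004], [-0.012, 0.066, 0.003], [-0.02, 0.064, 0.003]], delta_rot=[[0, 0, -0.04], [0, 0, -0.04], [0, 0, -0.04], [0, 0, -0.04], [0, 0, -0.04], [0, 0, -0.04], [0, 0, -0.04], [0, 0, -0.04]])

```text
time: 7.1
ee_pos: [0.5591, 0.1486, 0.2063]
eef_rot: [-0.125, 0.992, 0.0, -0.0]
ft_force: [0.0, 0.2, 0.1]
width: 0.0351
grip_force: 0.0
```

Request:
play_rows(claw=[0.6, 0.6, 0.6], delta_pos=[[-0.028, 0.061, 0.003], [-0.036, 0.057, 0.003], [0, 0, 0]], delta_rot=[[0, 0, -0.04], [0, 0, -0.04], [0, 0, 0]])

```text
time: 7.4
ee_pos: [0.5637, 0.1764, 0.205]
eef_rot: [-0.248, 0.969, 0.001, -0.0]
ft_force: [-1.0, 0.0, -0.1]
width: 0.0346
grip_force: 0.0
```

Run:
```python
from h import *
s=r.read_state();print(s['joint_positions'].round(3),s['width'])
plan([.567,.1748,.149],118.5,4)
a=r.camera('wrist');cv2.imwrite('pics/w1.png',a['pixels'][:,:,::-1]);print(np.array(a['hand_eye']).round(3).tolist(),a['camera_matrix'])
```

```text
[ 0.389  0.437 -0.997  1.541  0.37   1.367  1.431] 0.03459674903053608
from [0.5637 0.1764 0.205 ] rv deg [ 0.1 -0.   0.2]
[[-0.003, -0.004, 0.07], [-0.003, -0.004, 0.07], [-0.003, -0.004, 0.07], [-0.003, -0.004, 0.07]]
[0.0, -0.0, 0.0]
[[-0.002, 0.954, 0.301, 0.084], [1.0, 0.002, 0.001, 0.0], [0.0, 0.301, -0.954, -0.162], [0.0, 0.0, 0.0, 1.0]] [[338.05128073   0.         255.58154359]
 [  0.         338.05128073 199.09190406]
 [  0.           0.           1.        ]]
```

View pics/w1.png

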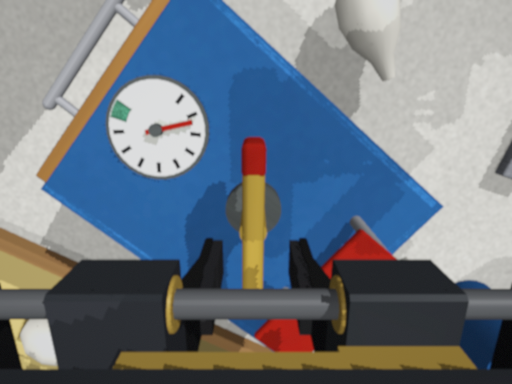

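The wrist view shows the key centred between the open fingers (x≈254, fingers at 212 and 302). The bearing is at (254,208), so the axis lies within 3 mm of the tool axis. I'll descend and grip at the centre.

Request:
play_rows(claw=[0.6, 0.6, 0.6, 0.6, 0.6], delta_pos=[[-0.006, -0.005, 0], [-0.006, -0.005, 0.1], [0, 0, 0.1], [0, 0, 0.08], [0, 0, 0]], delta_rot=[[0, 0, 0], [0, 0, 0], [0, 0, 0], [0, 0, 0], [0, 0, 0]], squeeze=30)

```text
time: 7.95
ee_pos: [0.5666, 0.1721, 0.1474]
eef_rot: [-0.244, 0.97, -0.0, -0.002]
ft_force: [0.4, -0.3, 1.3]
width: 0.0349
grip_force: 0.0
```

Request:
play_rows(claw=[1, 1, 1, 1, 1], delta_pos=[[0, 0, 0], [0, 0, 0], [0, 0, 0], [0, 0, 0], [0, 0, 0]], delta_rot=[[0, 0, 0], [0, 0, 0], [0, 0, 0], [0, 0, 0], [0, 0, 0]])

```text
time: 8.45
ee_pos: [0.5669, 0.1758, 0.1505]
eef_rot: [-0.246, 0.969, 0.001, 0.0]
ft_force: [-3.3, 5.5, 2.0]
width: 0.0168
grip_force: 30.0
```

Request:
play_rows(claw=[1, 1, 1, 1], delta_pos=[[0, 0, 0], [0, 0, 0], [0, 0, 0], [0, 0, 0]], delta_rot=[[0, 0, 0.03], [0, 0, 0.03], [0, 0, 0.03], [0, 0, 0]])

```text
time: 8.85
ee_pos: [0.5667, 0.1764, 0.1506]
eef_rot: [-0.106, 0.994, 0.002, 0.0]
ft_force: [-4.8, 8.0, 2.4]
width: 0.0169
grip_force: 30.0
```

Run:
```python
from h import *
s=r.read_state();print(s['joint_positions'].round(3),s['width'],s['grip_force'],s['torque'].round(2),s['ft_force'].round(1),s['ee_pos'])
M=R.from_quat(s['eef_rot']).as_matrix();print(np.degrees(np.arctan2(M[1,1],M[0,1])),M[:,2])
```

```text
[ 0.336  0.465 -0.916  1.604  0.38   1.261  1.137] 0.016850250529727436 30.000962913036346 [1.65 0.66 0.13] [-4.8  8.   2.4] [0.56666444 0.17638903 0.15055879]
102.1726383547783 [ 1.23060974e-04  3.07577250e-03 -9.99995262e-01]
```

Request:
play_rows(claw=[1, 1, 1, 1, 1, 1, 1, 1], delta_pos=[[0, 0, 0], [0, 0, 0], [0, 0, 0], [0, 0, 0], [0, 0, 0], [0, 0, 0], [0, 0, 0], [0, 0, 0]], delta_rot=[[0, 0, 0.035], [0, 0, 0.035], [0, 0, 0.035], [0, 0, 0.035], [0, 0, 0.035], [0, 0, 0.035], [0, 0, 0.035], [0, 0, 0.035]])

```text
time: 9.65
ee_pos: [0.5671, 0.1781, 0.1506]
eef_rot: [0.327, 0.945, 0.003, -0.0]
ft_force: [-0.1, 13.4, -3.8]
width: 0.0166
grip_force: 30.0
```

```bash
cat > st.py <<'E'
from h import *
s=r.read_state();print(s['joint_positions'].round(3),s['width'],s['torque'].round(2),s['ft_force'].round(1),s['ee_pos'].round(4))
M=R.from_quat(s['eef_rot']).as_matrix();print(np.degrees(np.arctan2(M[1,1],M[0,1])),M[:,2].round(3))
a=r.camera('wrist')['pixels'];hsv=cv2.cvtColor(a,cv2.COLOR_RGB2HSV);H,S,V=[hsv[...,i].astype(int) for i in range(3)]
w=lambda m:cv2.findContours(m.astype(np.uint8),0,2)[0]
for n,m in dict(brass=(H>14)&(H<28)&(S>130)&(V>110),red=((H<6)|(H>172))&(S>150)&(V>80)).items():
    for c in sorted(w(m),key=cv2.contourArea)[::-1][:3]:
        if cv2.contourArea(c)>60: print(n,[np.round(q,1) for q in cv2.minAreaRect(c)])
E
python3 st.py
```

```text
[ 0.224  0.413 -0.758  1.609  0.292  1.234  0.315] 0.01660760622257733 [ 2.94 -0.33  0.28] [-0.1 13.4 -3.8] [0.5671 0.1781 0.1506]
51.7864467809277 [ 0.002  0.006 -1.   ]
brass [array([254.5, 343.5]), array([ 49., 359.]), np.float64(90.0)]
brass [array([255., 243.]), array([90., 32.]), np.float64(90.0)]
brass [array([494.2, 254.1]), array([16.7, 49.8]), np.float64(58.1)]
red [array([373.7, 214.6]), array([193.2,  99.8]), np.float64(69.4)]
red [array([253. , 171.5]), array([51., 32.]), np.float64(90.0)]
```

The red wing and brass bar line up with the tool axis, so the key turns with the gripper. It is at about 2.05 rad, with 225° to go.

Request:
play_rows(claw=[1, 1, 1, 1, 1, 1, 1, 1], delta_pos=[[0.008, 0.01, 0], [0, 0, 0], [0, 0, 0], [0, 0, 0], [0, 0, 0], [0, 0, 0], [0, 0, 0], [0, 0, 0]], delta_rot=[[0, 0, 0.04], [0, 0, 0.04], [0, 0, 0.04], [0, 0, 0.04], [0, 0, 0.04], [0, 0, 0.04], [0, 0, 0.04], [0, 0, 0.04]])

```text
time: 10.5
ee_pos: [0.5689, 0.1791, 0.1507]
eef_rot: [0.743, 0.669, 0.003, -0.0]
ft_force: [8.7, 9.2, -7.0]
width: 0.0167
grip_force: 30.0
```

```bash
python3 st.py
```

```text
[ 0.095  0.375 -0.59   1.613  0.217  1.214 -0.641] 0.016740976439879807 [ 2.   -2.15  0.22] [ 8.7  9.2 -7. ] [0.5689 0.1791 0.1507]
-5.948639724455493 [ 0.005  0.004 -1.   ]
brass [array([478.9, 143. ]), array([ 29.6, 289.7]), np.float64(5.2)]
brass [array([255.6, 244.5]), array([86.8, 28.3]), np.float64(86.4)]
brass [array([257. , 336.5]), array([33., 26.]), np.float64(90.0)]
red [array([270.2, 156.1]), array([262.6,  96.2]), np.float64(5.8)]
```

Request:
play_rows(claw=[1, 1, 1, 1, 1, 1, 1, 1], delta_pos=[[0.008, 0.008, 0], [0, 0, 0], [0, 0, 0], [0, 0, 0], [0, 0, 0], [0, 0, 0], [0, 0, 0], [0, 0, 0]], delta_rot=[[0, 0, 0.04], [0, 0, 0.04], [0, 0, 0.04], [0, 0, 0.04], [0, 0, 0.04], [0, 0, 0.04], [0, 0, 0.04], [0, 0, 0.04]])

```text
time: 11.35
ee_pos: [0.5707, 0.178, 0.1506]
eef_rot: [0.974, 0.228, 0.002, -0.0]
ft_force: [6.3, 0.8, -3.2]
width: 0.0168
grip_force: 30.0
```

```bash
python3 st.py
```

```text
[-0.028  0.352 -0.432  1.614  0.156  1.205 -1.603] 0.016795994770644366 [ 0.14 -1.32  0.27] [ 6.3  0.8 -3.2] [0.5707 0.178  0.1506]
-63.661789207879615 [ 0.004  0.001 -1.   ]
brass [array([253. , 243.5]), array([89., 30.]), np.float64(90.0)]
brass [array([475.2,  17.7]), array([98.5, 21.6]), np.float64(32.9)]
brass [array([257., 336.]), array([34., 24.]), np.float64(90.0)]
red [array([165. , 219.8]), array([144.9, 227.5]), np.float64(33.6)]
```

Request:
play_rows(claw=[0.6, 0.6, 0.6, 0.6, 0.6, 0.6], delta_pos=[[0, 0, 0], [0, 0, 0], [0, 0, 0], [0, 0, -0.08], [0, 0, -0.1], [0, 0, -0.04]], delta_rot=[[0, 0, 0], [0, 0, 0], [0, 0, 0], [0, 0, 0], [0, 0, 0], [0, 0, 0]])

```text
time: 12.0
ee_pos: [0.5698, 0.1778, 0.1954]
eef_rot: [0.973, 0.23, 0.001, -0.0]
ft_force: [-0.2, 0.0, 0.3]
width: 0.0349
grip_force: 0.0
```

Request:
play_rows(claw=[0.6, 0.6, 0.6, 0.6, 0.6, 0.6, 0.6, 0.6], delta_pos=[[0, 0, 0], [0, 0, 0], [0, 0, 0], [0, 0, 0], [0, 0, 0], [0, 0, 0], [0, 0, 0], [0, 0, 0]], delta_rot=[[0, 0, -0.045], [0, 0, -0.045], [0, 0, -0.045], [0, 0, -0.045], [0, 0, -0.045], [0, 0, -0.045], [0, 0, -0.045], [0, 0, -0.045]])

```text
time: 12.8
ee_pos: [0.5691, 0.1774, 0.1932]
eef_rot: [0.696, 0.718, -0.0, -0.0]
ft_force: [-0.1, 0.5, -0.3]
width: 0.0348
grip_force: 0.0
```

Request:
play_rows(claw=[0.6, 0.6, 0.6, 0.6, 0.6, 0.6, 0.6, 0.6], delta_pos=[[0, 0, 0], [0, 0, 0], [0, 0, 0], [0, 0, 0], [0, 0, 0], [0, 0, 0], [0, 0, 0], [0, 0, 0]], delta_rot=[[0, 0, -0.045], [0, 0, -0.045], [0, 0, -0.045], [0, 0, -0.045], [0, 0, -0.045], [0, 0, -0.045], [0, 0, -0.045], [0, 0, -0.045]])

```text
time: 13.6
ee_pos: [0.5691, 0.1773, 0.1932]
eef_rot: [0.203, 0.979, -0.0, -0.0]
ft_force: [-0.3, 0.5, -0.5]
width: 0.0349
grip_force: 0.0
```

Request:
play_rows(claw=[0.6, 0.6, 0.6, 0.6, 0.6, 0.6, 0.6], delta_pos=[[0, 0, 0], [0, 0, 0], [0, 0, 0], [0, 0, 0], [0, 0, 0], [0, 0, 0], [0, 0, 0]], delta_rot=[[0, 0, -0.045], [0, 0, -0.045], [0, 0, -0.045], [0, 0, -0.045], [0, 0, -0.045], [0, 0, -0.045], [0, 0, 0]])

```text
time: 14.3
ee_pos: [0.5691, 0.1773, 0.1931]
eef_rot: [-0.216, 0.976, 0.0, -0.0]
ft_force: [-0.3, 0.0, -0.5]
width: 0.0346
grip_force: 0.0
```

```bash
python3 st.py
python3 - <<'E'
from h import *
plan([.569,.178,.15],116.3,4)
a=snap('wrist','w2.png')
E
```

```text
[ 0.332  0.432 -0.918  1.544  0.348  1.339  1.383] 0.03456868308784357 [ 0.24 -0.08 -0.01] [-0.3  0.  -0.5] [0.5691 0.1773 0.1931]
114.94655508563754 [-0.001  0.    -1.   ]
brass [array([293.5, 351.5]), array([361.,  33.]), np.float64(-0.0)]
brass [array([255.3, 210.5]), array([155.2,  27.1]), np.float64(89.2)]
brass [array([88. , 92.4]), array([ 12.9, 220. ]), np.float64(29.7)]
red [array([377.5, 241. ]), array([36., 79.]), np.float64(90.0)]
red [array([289. , 334.5]), array([31., 48.]), np.float64(90.0)]
red [array([138.4, 151.8]), array([ 4.8, 29.5]), np.float64(22.6)]
from [0.5692 0.1773 0.1932] rv deg [ 0.  -0.  -1.7]
[[-0.0, 0.001, 0.054], [-0.0, 0.001, 0.054], [-0.0, 0.001, 0.054], [-0.0, 0.001, 0.054]]
[0.0, -0.0, -0.002]
```

View pics/w2.png

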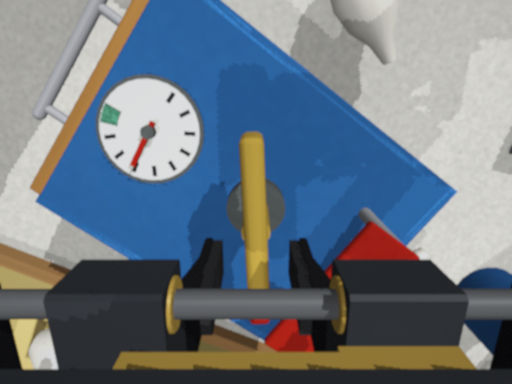

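The wrist view shows the brass wing now towards the camera and gripped centrally. The pointer runs from the hub (149,132) to its tip (134,167), and the green band is at (110,114). I'll rectify the gauge reading.

```bash
cat > ga.py <<'E'
from h import *
def wr(f):
    s=r.read_state(); c=r.camera('wrist'); T=np.eye(4);T[:3,:3]=R.from_quat(s['eef_rot']).as_matrix();T[:3,3]=s['ee_pos']
    return dict(pixels=c['pixels'],camera_matrix=c['camera_matrix'],cam_to_world=T@np.array(c['hand_eye']))
def gauge(c,z=.109,G=(.5483,.0839)):
    # resample dial to a top-down patch (0.25 mm/px), image right = world -y, up = world +x
    n=360;k=.00025;u,v=np.meshgrid(np.arange(n),np.arange(n))
    X=G[0]+(n/2-v)*k;Y=G[1]+(n/2-u)*k
    P=np.array([proj(c,(x,y,z)) for x,y in zip(X.ravel(),Y.ravel())]).astype(np.float32).reshape(n,n,2)
    im=cv2.remap(c['pixels'],P[...,0],P[...,1],cv2.INTER_LINEAR)
    hsv=cv2.cvtColor(im,cv2.COLOR_RGB2HSV);H,S,V=[hsv[...,i].astype(int) for i in range(3)]
    wh=cv2.findContours(((H<95)|(S<90)).astype(np.uint8),0,2)[0]
    q=[w for w in wh if 130<2*cv2.minEnclosingCircle(w)[1]<340]
    (cx,cy),rad=cv2.minEnclosingCircle(max(q,key=cv2.contourArea)) if q else ((n/2,n/2),0)
    d=np.hypot(u-cx,v-cy)<130
    def comp(m):
        m,l,st,ce=cv2.connectedComponentsWithStats((m&d).astype(np.uint8)); i=1+np.argmax(st[1:,4]); return np.argwhere(l==i)[:,::-1]
    red=comp(((H<8)|(H>170))&(S>110)); gr=comp((H>60)&(H<95)&(S>70))
    f=cv2.fitLine(red.astype(np.float32),cv2.DIST_L2,0,.01,.01).ravel(); t=(red-[cx,cy])@f[:2]
    if abs(t.min())>abs(t.max()): f[:2]*=-1
    pa=np.degrees(np.arctan2(-f[1],f[0])); g=np.degrees(np.arctan2(-(gr[:,1]-cy),gr[:,0]-cx))
    rel=lambda a:(pa-a)%360
    gg=[rel(x) for x in np.percentile(((g-g[0]+180)%360-180)+g[0],[2,50,98])]
    print('dial',cx,cy,rad,'ptr',pa.round(1),'cw to green (ptr deg)',np.round(gg,1),'key rad to mid',np.radians(gg[1])/.75)
    return im
E
python3 - <<'E'
from ga import *
cv2.imwrite('pics/g2.png',gauge(wr(0))[:,:,::-1])
import pickle;gauge(pickle.load(open('c0.pkl','rb'))[0])
E
```

```text
dial 180.17530822753906 180.2749481201172 154.25527954101562 ptr 86.1 cw to green (ptr deg) [94.1 84.  73.9] key rad to mid 1.9551153733276259
dial 179.72515869140625 179.70318603515625 155.67921447753906 ptr -138.5 cw to green (ptr deg) [228.4 219.9 210.8] key rad to mid 5.11616969429258
```

View pics/g2.png

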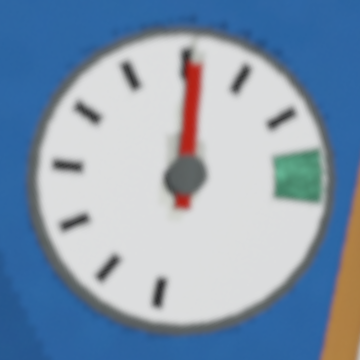

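The rectified gauge shows the pointer 84° short of mid-green, so the key needs 1.955 rad (112°) more. I'll re-grip and turn.

Request:
play_rows(claw=[0.6, 0.6, 0.6, 0.6], delta_pos=[[0, 0, 0.08], [0, 0, 0.08], [0, 0, 0.055], [0, 0, 0]], delta_rot=[[0, 0, -0.007], [0, 0, -0.007], [0, 0, 0], [0, 0, 0]])

```text
time: 14.85
ee_pos: [0.5681, 0.1768, 0.148]
eef_rot: [-0.236, 0.972, -0.0, -0.002]
ft_force: [-0.4, -0.8, 0.1]
width: 0.0348
grip_force: 0.0
```

Request:
play_rows(claw=[1, 1, 1, 1, 1], delta_pos=[[0, 0, 0], [0, 0, 0], [0, 0, 0], [0, 0, 0], [0, 0, 0]], delta_rot=[[0, 0, 0], [0, 0, 0], [0, 0, 0], [0, 0, 0], [0, 0, 0]])

```text
time: 15.35
ee_pos: [0.5696, 0.1775, 0.1511]
eef_rot: [-0.236, 0.972, -0.0, 0.001]
ft_force: [0.1, -0.1, 2.3]
width: 0.0164
grip_force: 30.0
```

Request:
play_rows(claw=[1, 1, 1, 1, 1, 1, 1, 1], delta_pos=[[0, 0, 0], [0, 0, 0], [0, 0, 0], [0, 0, 0], [0, 0, 0], [0, 0, 0], [0, 0, 0], [0, 0, 0]], delta_rot=[[0, 0, 0.04], [0, 0, 0.04], [0, 0, 0.04], [0, 0, 0.04], [0, 0, 0.04], [0, 0, 0.04], [0, 0, 0.04], [0, 0, 0]])

```text
time: 16.15
ee_pos: [0.5697, 0.1767, 0.1511]
eef_rot: [0.201, 0.98, -0.001, 0.001]
ft_force: [-0.2, -3.8, 5.6]
width: 0.0165
grip_force: 30.0
```

```bash
python3 st.py
python3 - <<'E'
from ga import *
gauge(wr(0)); gauge(r.camera('top'))
E
```

```text
[ 0.214  0.417 -0.748  1.601  0.297  1.24   0.577] 0.01651655631075282 [-0.86 -0.1   0.19] [-0.2 -3.8  5.6] [0.5697 0.1767 0.1511]
66.78535621955076 [ 0.001 -0.001 -1.   ]
brass [array([255. , 343.5]), array([ 49., 360.]), np.float64(90.0)]
brass [array([255. , 214.5]), array([147.2,  33.1]), np.float64(89.4)]
brass [array([ 30. , 210.8]), array([170.3,   8.1]), np.float64(66.8)]
red [array([387. , 216.8]), array([147.5,  96.8]), np.float64(87.0)]
red [array([432., 334.]), array([30., 18.]), np.float64(90.0)]
dial 180.0 180.0 0 ptr 154.3 cw to green (ptr deg) [162.7 152.5 142.3] key rad to mid 3.548241380845259Traceback (most recent call last):
  File "<stdin>", line 2, in <module>
  File "ga.py", line 18, in gauge
    red=comp(((H<8)|(H>170))&(S>110)); gr=comp((H>60)&(H<95)&(S>70))
  File "ga.py", line 17, in comp
    m,l,st,ce=cv2.connectedComponentsWithStats((m&d).astype(np.uint8)); i=1+np.argmax(st[1:,4]); return np.argwhere(l==i)[:,::-1]
                                                                            ~~~~~~~~~^^^^^^^^^^
    return _wrapfunc(a, 'argmax', axis=axis, out=out, **kwds)
    return bound(*args, **kwds)
ValueError: attempt to get argmax of an empty sequence
```

Request:
play_rows(claw=[1, 1, 1, 1, 1, 1, 1, 1], delta_pos=[[0, 0, 0], [0, 0, 0], [0, 0, 0], [0, 0, 0], [0, 0, 0], [0, 0, 0], [0, 0, 0], [0, 0, 0]], delta_rot=[[0, 0, 0.04], [0, 0, 0.04], [0, 0, 0.04], [0, 0, 0.04], [0, 0, 0.04], [0, 0, 0.04], [0, 0, 0.03], [0, 0, 0.03]])

```text
time: 17.1
ee_pos: [0.5691, 0.1761, 0.151]
eef_rot: [0.623, 0.782, -0.001, 0.0]
ft_force: [-5.7, -7.3, 9.5]
width: 0.0166
grip_force: 30.0
```

Request:
play_rows(claw=[1, 1], delta_pos=[[0, 0, 0], [0, 0, 0]], delta_rot=[[0, 0, 0], [0, 0, 0]])

```text
time: 17.3
ee_pos: [0.5691, 0.1761, 0.151]
eef_rot: [0.622, 0.783, -0.001, 0.0]
ft_force: [-4.4, -6.7, 9.8]
width: 0.0168
grip_force: 30.0
```

```bash
python3 st.py
python3 - <<'E'
from ga import *
for c in (wr(0),r.camera('scene'),r.camera('top')):
    try: gauge(c)
    except Exception as e: print(e)
E
```

```text
[ 0.098  0.379 -0.592  1.608  0.223  1.224 -0.309] 0.016808693810627315 [-1.57  0.83  0.12] [-4.4 -6.7  9.8] [0.5691 0.1761 0.151 ]
13.119274864708085 [-0.001 -0.002 -1.   ]
brass [array([254.1, 233.7]), array([109.1,  30.8]), np.float64(86.5)]
brass [array([483.5, 190.1]), array([ 25.6, 214.5]), np.float64(20.0)]
brass [array([354.5, 357. ]), array([161.1,  20.9]), np.float64(0.4)]
red [array([315.8, 162. ]), array([255.9,  99.9]), np.float64(25.6)]
attempt to get argmax of an empty sequence
attempt to get argmax of an empty sequence
dial 342.5 270.0 90.51667022705078 ptr -156.7 cw to green (ptr deg) [98.8 89.6 75.2] key rad to mid 2.084800952776178
```

Request:
play_rows(claw=[1, 1, 1], delta_pos=[[0, 0, 0], [0, 0, 0], [0, 0, 0]], delta_rot=[[0, 0, 0.015], [0, 0, 0.013], [0, 0, 0]])

```text
time: 17.8
ee_pos: [0.569, 0.1761, 0.151]
eef_rot: [0.656, 0.755, -0.001, 0.0]
ft_force: [-5.5, -6.3, 10.1]
width: 0.0167
grip_force: 30.0
```

Request:
play_rows(claw=[0.6, 0.6, 0.6, 0.6, 0.6, 0.6, 0.6], delta_pos=[[0, 0, 0], [0, 0, 0], [0, 0, 0], [0, 0, -0.08], [0, 0, -0.15], [0, 0, -0.2], [0, 0, -0.2]], delta_rot=[[0, 0, 0], [0, 0, 0], [0, 0, 0], [0, 0, 0], [0, 0, 0], [0, 0, 0], [0, 0, 0]])

```text
time: 18.5
ee_pos: [0.5689, 0.1777, 0.279]
eef_rot: [0.656, 0.754, 0.0, -0.0]
ft_force: [0.8, 0.2, 0.9]
width: 0.0347
grip_force: 0.0
```

Request:
play_rows(claw=[0.6, 0.6, 0.6, 0.6, 0.6, 0.6], delta_pos=[[-0.15, 0, 0], [-0.2, 0, 0], [-0.2, 0, 0], [-0.2, 0, 0], [-0.1, 0, 0], [0, 0, 0]], delta_rot=[[0, 0, 0], [0, 0, 0], [0, 0, 0], [0, 0, 0], [0, 0, 0], [0, 0, 0]])

```text
time: 19.1
ee_pos: [0.5931, 0.0049, 0.2774]
eef_rot: [0.659, 0.752, -0.0, 0.001]
ft_force: [0.6, -0.4, -0.1]
width: 0.0349
grip_force: 0.0
```

Run:
```python
from ga import *
for n,c in (('w',wr(0)),('s',r.camera('scene'))):
    cv2.imwrite(f'pics/f{n}.png',c['pixels'][:,:,::-1])
    try: cv2.imwrite(f'pics/fg{n}.png',gauge(c)[:,:,::-1])
    except Exception as e: print(n,e)
```

```text
dial 181.94174194335938 177.3561553955078 153.78878784179688 ptr 4.9 cw to green (ptr deg) [ 13.7   7.1 354.1] key rad to mid 0.1658323801767482
s attempt to get argmax of an empty sequence
```

View pics/fw.png

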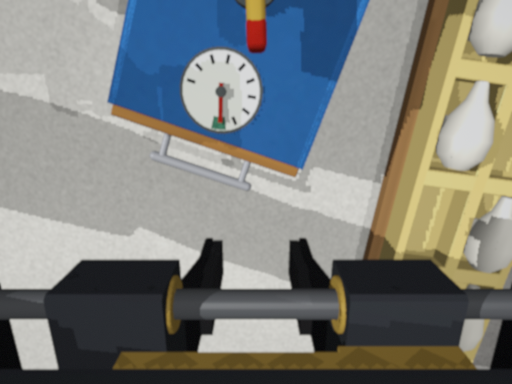

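View pics/fgw.png

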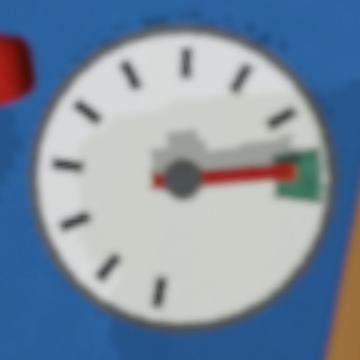

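The rectified dial shows the pointer (hub (183,179), tip (293,171)) well inside the green block, which spans y≈155–200. That puts the key at about 5.9 rad. The drawer is flush and the arm is clear, so I'm handing in.

```bash
python3 -c "
from bench import r
print(r.close_job())"
```

```text
the job is handed in; nothing more can be done
None
```

The job is handed in: the drawer is fully home, and the key is wound to about 5.9 rad, which puts the gauge pointer inside the green band (5.75–6.2 rad).

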